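Load two relays from the peg rack into the bench tester

TASK

Take the square-bodied and the oblong-bodied relay off the peg rack, lifting each up off its peg, and plug both into the bench tester's sloping panel: the square plug in the square socket, the oblong plug in the oblong socket, each pushed fully home. Leave the round relay hanging on its peg, do not shift the other things on the bench, and let go of both relays at the end.

Things in the scene. Friction and masses are not known exactly. Their poses are not given: they have to be found in the camera images.
- relay_square: Black relay, 106 mm tall, hanging on any of the pegs. Origin: centre of the underside of its hanging eye; z up, -x from eye to housing. Square housing 46 x 46 mm, x -64 to -18, y -23 to 23, z -45 to +35 (80 tall). Plug below it: 32 x 32, z -71 to -45, centred on x = -41, last 4 mm 29 x 29. Steel ear at the back, 28 wide, z 0 to 4, to x = +14, eye 14 square. About 180 g.
- relay_square_grip (a point): Point in the middle of the square relay's housing, 15 mm below its top, at (-41, 0, 20) mm in the relay's frame; same axes. Good grasp: fingers on the two y faces, 46 mm apart; there the fingertips stay above the rack's beam.
- relay_square_plug (a point): Root of the square plug: the centre of the housing's underside (the shoulder), at (-41, 0, -45) mm in the relay's frame; same axes. Plugged fully home it coincides with panel_hole0.
- relay_oblong: Black relay, 106 mm tall, hanging on any of the pegs. Origin: centre of the underside of its hanging eye; z up, -x from eye to housing. Oblong housing 38 (x) x 60 (y) mm, x -56 to -18, y -30 to 30, z -45 to +35 (80 tall). Plug below it: 22 (x) x 44 (y), z -71 to -45, centred on x = -37, last 4 mm 19 x 41. Steel ear at the back, 28 wide, z 0 to 4, to x = +14, eye 14 square. About 180 g.
- relay_oblong_grip (a point): Point in the middle of the oblong relay's housing, 15 mm below its top, at (-37, 0, 20) mm in the relay's frame; same axes. Good grasp: fingers on the two y faces, 60 mm apart; there the fingertips stay above the rack's beam.
- relay_oblong_plug (a point): Root of the oblong plug: the centre of the housing's underside (the shoulder), at (-37, 0, -45) mm in the relay's frame; same axes. Plugged fully home it coincides with panel_hole1.
- relay_round: Aluminium relay with a round housing, 46 mm in diameter and 80 tall (x -64 to -18, z -45 to +35), round plug below; hangs on one of the pegs and must stay there. Same frame and ear as the others.
- peg_rack: Fixed rack: horizontal beam 340 (y) x 34 (x) mm, from 70 to 120 mm above the table, on end posts. Origin on the table below the middle peg. Three upright pegs, 10 mm thick, 22 tall, on the beam's top at y = -110, 0, +110. A relay's ear lies on the beam over a peg, its housing hangs against the beam's -x face (leaning a few degrees at most).
- tester: Fixed grey bench tester, 170 (x) x 280 (y) mm. Origin on the table below its sloping panel; x away from the operator. Aluminium socket panel 130 x 270 mm tilted 30 degrees, facing -x and up (front edge 75 mm, rear edge 140 mm above the table); behind it a display housing 125 mm high (its front at x = +70).
- panel_hole0 (a point): Centre of the mouth of the square socket, on the panel's face, 108 mm above the table. z points out of the hole (30 degrees from vertical, leaning to the tester's -x), x up the slope, y along the panel. Opening 35 x 35 mm (1.5 mm play each side), chamfered, 30 mm deep.
- panel_hole1 (a point): Centre of the mouth of the oblong socket, 110 mm from the square one toward the tester's -y, same axes. Opening 25 (x) x 47 (y) mm (1.5 mm play each side), chamfered, 30 mm deep.
- spray_can: Bystander: upright can, 48 mm in diameter, 170 tall, between rack and tester. Origin at the centre of its base.
- carton_white: Bystander: white carton 80 x 70 x 110 mm (x, y, z). Origin at the centre of its base.
- wrench: Bystander: wrench 170 mm long lying flat near the robot, along its x.
- tape_roll: Bystander: roll lying flat, 100 mm in diameter, 45 tall. Origin at the centre of its base.
- oil_filter: Bystander: round canister, 72 mm in diameter, 80 tall. Origin at the centre of its base.

How it is judged:
By the outcome, as a careful person would: the job done as asked, in the order asked, and still so for the second after the job is handed in, with the robot touching nothing.
It also fails if it takes over 67 s, if anything falls off the work surface, if the arm or the gripper's body presses on something with over 40 N, if the wrist force passes 120 N, or if a joint passes its speed limit or range.

ROBOT

A 6-joint arm with a two-finger parallel gripper is mounted at the origin on the work surface. World frame = base frame: x ahead of the robot, y to its left, z up, the work surface at z = 0. Lengths are in m, angles in rad, forces in N, time in s.
With the tool pointing down it reaches from about 0.4 to 0.925 m from the base axis. Payload 3.4 kg.
Tool frame: the origin (TCP) lies midway between the tips of the shut fingers; the grasp point (between the pads) lies 19 mm behind it; z points along the fingers, y is the line along which they close (so a half turn about z gives the same grasp; the last joint's range is limited). The gripper opens to 85 mm and grips with 20 to 120 N. Pads are 22 mm wide; open, the fingers measure 114 mm over their backs; the gripper's body (76 mm by 85 mm) begins 54 mm behind the grasp point. The pads swing forward as they close: fully open they stand 13 mm farther back than shut.
Start: joints at [1.101, 0.307, 1.506, -0, 1.328, -0.073], TCP at [0.222, 0.53, 0.199] pointing down, gripper open.
Joint ranges: [-3.12, 3.12], [-1.05, 2.28], [0.14, 2.33], [-1.42, 4.57], [0.1, 2.73], [-2.68, 2.68]. Speed limits (rad/s): [2.57, 2.57, 3.14, 3.14, 3.14, 3.14].

INTERFACE

Orientations are given as a 3x3 rotation matrix whose columns are the frame's x, y, z axes.
In Python, from station import manip, eyes, job gives the robot as it stands.
- The arm moves only by the tool step_arm, never from a script. Its argument "steps" is one flat list of numbers, 7 for each row, row after row: the shift along the tool's x, y, z normalised to -1 to 1, where 1 is 50 cm, then the turn, a rotation vector about the tool's x, y, z normalised to -1 to 1, where 1 is 1.5 rad, then the closure, from 0 (fully open) to 1 (shut). A call has 1 to 20 rows; each row is the pose to reach, as a shift and turn from the pose commanded when the call began, along the tool's axes at that moment; what a row does not reach only later rows make up. A row lasts 1/8 s, in which the tool goes at most 62.5 mm and 10.7 degrees, less where a joint would pass 70% of its speed; a pose out of reach is approached as far as the arm can. A call with a number of a shift or a turn outside -1 to 1 is refused whole. A call with a gripper value outside its range is refused whole. The fingers move at their own pace and stop on an object; "squeeze" is the grip in N (left out, the last holds). Time passes only in rows, so rows that repeat a pose let the fingers close. It gives the time, the measured TCP pose, the force, the opening and the grip force at its end, in the units of the state.
- manip.get_obs(): the state, without advancing time (a new reading comes with each control period).
- eyes.grab_frame(name): name is "scene" or "side" or "wrist"; returns (picture, depth): 400x640x3 uint8, red, green, blue; 400x640 float32, m along the optical axis (not along the pixel's ray), 0 where there is no reading.
- eyes.camera_params(name): a dict with "fovy" (degrees; the focal length in pixels is half the picture's height over the tangent of half this angle, whatever the lens; pixels are square), "cx", "cy" (the principal point, pixels), "R" (3x3) and "t" (3): a world point X has camera coordinates R X + t. Camera axes: x right, y down, z forward; pixel columns grow to the right and rows downward; lengths in m; the calibration is good to about 2 mm. A picture is of the moment at which its call begins: read the wrist's pose just before it. camera_params takes no time and is no camera call; for the wrist camera it gives the pose at the moment of the call.
- job.finish_job(): hands the job in; it is judged then, once.
The state is a dict: "time": time; "joint_pos": joint angles; "joint_velocities": joint speeds; "joint_efforts": joint torques, N m; "eef_pos": TCP position; "tcp_rot": TCP orientation; "contact_force": force on the tool from outside, world axes, zero at the start; "ft_torque": the same for the moment, N m; "opening": opening from 0.0 (shut) to 1.0 (fully open); "grip_force": force on a finger pad.
Only numpy, scipy, OpenCV 4.12 (cv2) and the standard library are available. Lean on these libraries where they do the work, as an engineer would, in place of code of your own. Each camera call takes 0.05 s, during which the arm holds its last target. There are 200 camera calls.

## Working session

There is one attempt and no reset: what is moved stays moved. The work goes in short steps, Python scripts to look and compute and a tool call to move; the robot and the scene stay as the last step left them, time stands still between calls to the robot, and variables do not carry over. Pictures are saved under pics/ and viewed, at most 14 in all, crops included, and the job is handed in when it is done.

Besides the shell and the picture viewer there is one more tool, called after "Request:" as name(argument=value, ...), one argument or row to a line, values as JSON. step_arm: Moves the arm, as the interface text tells. Scaled input: -1 to 1 covers 50 cm each way for a shift and 1.5 rad each way for a turn. Its arguments: {"type":"object","properties":{"steps":{"type":"array"},"squeeze":{"type":"number"}},"required":["steps"]}

```bash
ls; mkdir -p pics
python3 - <<'E'
from station import manip, eyes, job
import cv2, numpy as np
np.set_printoptions(precision=4,suppress=True)
o=manip.get_obs(); print(o['time'],o['eef_pos'],o['tcp_rot'],o['opening'])
for n in ['scene','side']:
    p=eyes.camera_params(n); print(n,p)
    im,d=eyes.grab_frame(n); np.savez('pics/%s0.npz'%n,im=im,d=d); cv2.imwrite('pics/%s0.png'%n,im[:,:,::-1])
    print((d>0).mean())
E
```

```text
pics
0.0 [0.2219 0.5296 0.1976] [[-0.9223  0.3865 -0.0009]
 [ 0.3865  0.9223 -0.0018]
 [ 0.0002 -0.002  -1.    ]] 0.9965032653783968
scene {'fovy': 49.51337713913822, 'cx': 317.79396668469445, 'cy': 202.68430193820222, 'R': array([[ 0.6446,  0.7644, -0.0144],
       [ 0.4645, -0.4065, -0.7868],
       [-0.6072,  0.5005, -0.6171]]), 't': array([-0.3189, -0.1519,  1.645 ])}
0.99390625
side {'fovy': 45.509263835153256, 'cx': 324.63355242934125, 'cy': 201.85676528474949, 'R': array([[ 0.9639, -0.2662, -0.0078],
       [-0.2092, -0.7387, -0.6408],
       [ 0.1648,  0.6193, -0.7677]]), 't': array([-0.5249,  0.1871,  1.0493])}
0.99598828125
```

View pics/scene0.png

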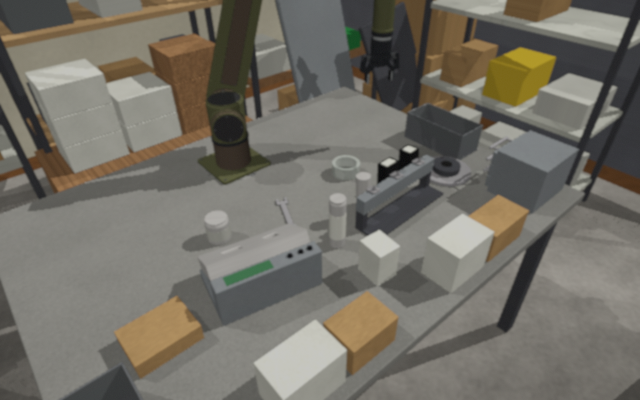

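View pics/side0.png

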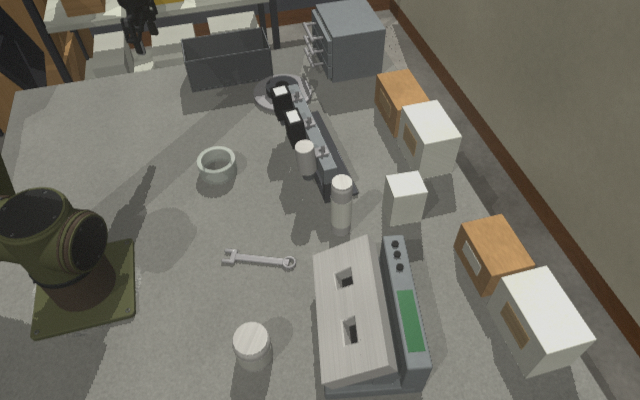

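The side view shows the rack with two black relays, tops at about (281,92) and (293,117). The round one is at (305,150). On the tester, the sockets are at about (345,280) and (351,330). Next I'll enlarge both areas.

```bash
cat > h.py <<'E'
import numpy as np, cv2
from station import manip, eyes, job
np.set_printoptions(precision=4,suppress=True)
def K(p,h=400):
    f=h/2/np.tan(np.radians(p['fovy'])/2); return np.array([[f,0,p['cx']],[0,f,p['cy']],[0,0,1]])
def cloud(d,p):
    v,u=np.mgrid[0:400,0:640]
    r=np.stack([u,v,np.ones_like(u)],-1)@np.linalg.inv(K(p)).T*d[...,None]
    return (r-p['t'])@p['R']      # world, HxWx3
def ray(p,uv):
    r=np.linalg.inv(K(p))@[uv[0],uv[1],1.]
    return -p['R'].T@p['t'], p['R'].T@r
def onplane(p,uv,n,c):
    o,r=ray(p,uv); return o+r*((c-n@o)/(n@r))
def proj(p,X):
    q=K(p)@(p['R']@np.asarray(X)+p['t']); return q[:2]/q[2]
E
python3 - <<'E'
from h import *
im=np.load('pics/side0.npz')['im'];
a=cv2.resize(im[75:205,250:370],None,fx=4,fy=4,interpolation=cv2.INTER_CUBIC)
a=cv2.resize(a,(400,433)); b=cv2.resize(im[230:395,300:435],(400,489),interpolation=cv2.INTER_CUBIC)
c=np.zeros((489,800,3),np.uint8); c[:433,:400]=a; c[:,400:]=b
cv2.imwrite('pics/crop1.png',c[:,:,::-1])
for n in ['side','scene']:
    W=cloud(np.load(f'pics/{n}0.npz')['d'],eyes.camera_params(n)); 
    px={'side':[(281,92),(293,117),(305,147),(345,277),(351,322),(325,300),(370,300),(270,220),(342,184),(405,180)],'scene':[(389,165),(409,150),(363,177),(338,200),(380,240),(150,240)]}[n]
    for u,v in px: print(n,(u,v),W[v,u])
E
```

```text
side (281, 92) [0.5265 0.3553 0.1553]
side (293, 117) [0.5336 0.2471 0.1577]
side (305, 147) [0.5371 0.1398 0.1541]
side (345, 277) [ 0.5394 -0.176   0.0809]
side (351, 322) [ 0.5198 -0.2776  0.0912]
side (325, 300) [ 0.4857 -0.2182  0.0871]
side (370, 300) [ 0.5595 -0.2633  0.1308]
side (270, 220) [ 0.4262  0.0731 -0.0006]
side (342, 184) [ 0.5811 -0.0103  0.173 ]
side (405, 180) [0.7425 0.0175 0.1081]
scene (389, 165) [0.5495 0.2444 0.153 ]
scene (409, 150) [0.5332 0.357  0.1542]
scene (363, 177) [0.5442 0.1369 0.1544]
scene (338, 200) [ 0.5938 -0.0087  0.1712]
scene (380, 240) [0.7341 0.014  0.1085]
scene (150, 240) [ 0.202  -0.4182 -0.0014]
```

View pics/crop1.png

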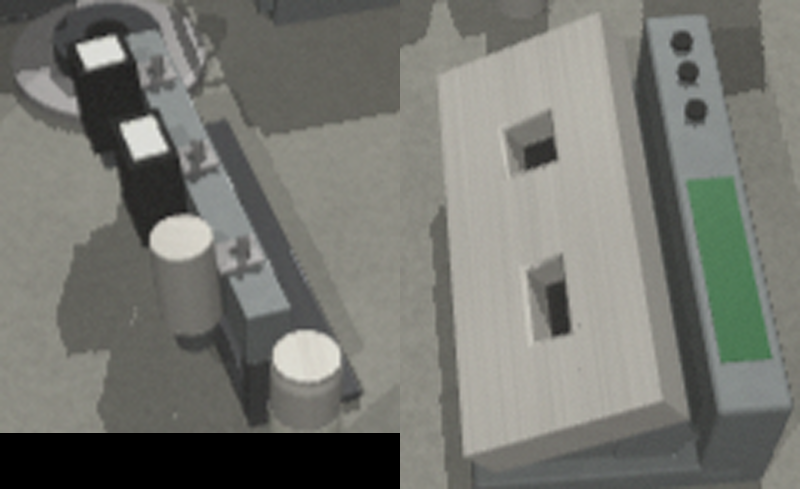

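The crop shows the square top farthest (about (100,52)) and the oblong top in the middle (about (145,137)). The round one is nearest. The square socket is at about (530,142) and the oblong one at about (548,297). Next I'll fit geometry from the depth.

```bash
cat > fit.py <<'E'
from h import *
def tops(W,centers):
    for nm,(x,y) in centers.items():
        m=(np.abs(W[...,2]-.1555)<.012)&(np.hypot(W[...,0]-x,W[...,1]-y)<.05)
        P=W[m]; 
        if len(P)<20: continue
        r=cv2.minAreaRect((P[:,:2]*1000).astype(np.float32)); print(nm,len(P),'z',np.median(P[:,2]),'rect mm',r)
def panel(W):
    m=(W[...,0]>.42)&(W[...,0]<.66)&(W[...,1]<-.07)&(W[...,1]>-.42)&(W[...,2]>.07)&(W[...,2]<.15)
    P=W[m]
    rng=np.random.default_rng(0); best=0
    for _ in range(300):
        a=P[rng.choice(len(P),3,False)]; n=np.cross(a[1]-a[0],a[2]-a[0]); n/=np.linalg.norm(n)+1e-12
        if n[2]<0:n=-n
        if n[2]>.95 or n[2]<.75: continue
        k=np.abs((P-a[0])@n)<.003
        if k.sum()>best: best=k.sum();K_=k
    Q=P[K_]; c=Q.mean(0); n=np.linalg.svd(Q-c,full_matrices=False)[2][2]; n*=np.sign(n[2])
    print('panel n',n,'tilt',np.degrees(np.arccos(n[2])),'yaw of -n',np.arctan2(-n[1],-n[0]),'off',n@c,'rms',np.std((Q-c)@n),len(Q))
    # outline
    yw=np.arctan2(-n[1],-n[0]); y=np.array([-np.sin(yw),np.cos(yw),0]); x=np.cross(y,n)
    r=cv2.minAreaRect((np.c_[(Q-c)@x,(Q-c)@y]*1000).astype(np.float32)); print('panel rect',r, 'world centre',c+x*r[0][0]/1e3+y*r[0][1]/1e3)
    return n,c,x,y
E
python3 - <<'E'
from fit import *
C={'sq':(.527,.355),'ob':(.536,.246),'rd':(.54,.138)}
for n in ['side','scene']:
    p=eyes.camera_params(n);W=cloud(np.load(f'pics/{n}0.npz')['d'],p); tops(W,C); N,c,x,y=panel(W)
    if n=='side':
        for nm,uv in {'sq':(300+130*135/400,230+142*165/489),'ob':(300+148*135/400,230+297*165/489)}.items():
            print(nm,onplane(p,uv,N,N@c))
p=eyes.camera_params('wrist'); print(p, 'cam pos',-p['R'].T@p['t']); o=manip.get_obs(); print('cam in tool',o['tcp_rot'].T@(-p['R'].T@p['t']-o['eef_pos']), p['R']@o['tcp_rot'])
E
```

```text
sq 252 z 0.15298795202310003 rect mm ((525.2040405273438, 365.511474609375), (46.198455810546875, 50.52829360961914), 3.114325761795044)
ob 299 z 0.15327084613137903 rect mm ((534.6549072265625, 257.1395568847656), (38.213531494140625, 67.38030242919922), 2.28231143951416)
rd 258 z 0.15239928702031508 rect mm ((535.9874267578125, 145.32989501953125), (45.72795867919922, 43.99616241455078), 63.39256286621094)
panel n [-0.4914  0.0965  0.8656] tilt 30.05243824422684 yaw of -n -0.19389900345419017 off -0.18538558857469525 rms 0.0012198292574463507 7584
panel rect ((-2.144622802734375, 14.140922546386719), (131.88833618164062, 273.09283447265625), 0.0929122194647789) world centre [ 0.5189 -0.2452  0.1078]
sq [ 0.5311 -0.1932  0.1089]
ob [ 0.51   -0.3004  0.1089]
sq 147 z 0.15232035865992757 rect mm ((526.3944702148438, 362.52362060546875), (48.6065673828125, 52.39377975463867), 4.44432258605957)
ob 185 z 0.15255744823816733 rect mm ((535.1837158203125, 255.3892364501953), (43.14070129394531, 66.86634826660156), 4.557304859161377)
rd 135 z 0.15188065483272686 rect mm ((537.034423828125, 144.27137756347656), (41.850887298583984, 50.04834747314453), 45.70061111450195)
panel n [-0.4855  0.0973  0.8688] tilt 29.676850447829985 yaw of -n -0.1977139349909963 off -0.18178956605507907 rms 0.0008870733931084256 1309
panel rect ((-9.386016845703125, 6.138824462890625), (137.0723876953125, 271.5282287597656), 0.4748816192150116) world centre [ 0.5174 -0.2472  0.1075]
{'fovy': 62.06378576175829, 'cx': 323.0676945318193, 'cy': 196.89290290220828, 'R': array([[ 0.3867,  0.9222, -0.0021],
       [ 0.877 , -0.3671,  0.3101],
       [ 0.2852, -0.1218, -0.9507]]), 't': array([-0.5735, -0.0389,  0.381 ])} cam pos [0.1472 0.5611 0.3731]
cam in tool [ 0.081  -0.0003 -0.1754] [[-0.0003  1.      0.0003]
 [-0.9506 -0.0002 -0.3103]
 [-0.3103 -0.0004  0.9506]]
```

```bash
cat > mv.py <<'E'
from h import *
from scipy.spatial.transform import Rotation as Ro
def down(yaw):   # tool z down, tool y along yawed +y
    y=np.array([-np.sin(yaw),np.cos(yaw),0]); z=np.array([0,0,-1.]); return np.c_[np.cross(y,z),y,z]
def rel(targets):
    o=manip.get_obs(); R0=o['tcp_rot']; p0=o['eef_pos']
    for R,p in targets:
        s=R0.T@(np.array(p)-p0)/.5; w=Ro.from_matrix(R0.T@R).as_rotvec()/1.5
        print('row',np.round(np.r_[s,w],4), 'min rows',max(np.linalg.norm(s)*8, np.degrees(np.linalg.norm(w)*1.5)/10.7).round(1))
E
python3 - <<'E'
from mv import *
o=manip.get_obs()
rel([(o['tcp_rot'],[.222,.53,.30]),(down(.045),[.52,.27,.31])])
E
```

```text
row [ 0.0001  0.0003 -0.2047  0.      0.      0.    ] min rows 1.6
row [-0.7506 -0.2491 -0.2243 -0.0012 -0.0004 -0.2945] min rows 6.6
```

Request:
step_arm(
  steps=[0,0,-0.205,0,0,0,0,0,0,-0.205,0,0,0,0,-0.75,-0.25,-0.225,0,0,-0.295,0,-0.75,-0.25,-0.225,0,0,-0.295,0,-0.75,-0.25,-0.225,0,0,-0.295,0,-0.75,-0.25,-0.225,0,0,-0.295,0,-0.75,-0.25,-0.225,0,0,-0.295,0,-0.75,-0.25,-0.225,0,0,-0.295,0,-0.75,-0.25,-0.225,0,0,-0.295,0,-0.75,-0.25,-0.225,0,0,-0.295,0,-0.75,-0.25,-0.225,0,0,-0.295,0,-0.75,-0.25,-0.225,0,0,-0.295,0],
)

```text
time: 1.6
eef_pos: [0.5187, 0.271, 0.3109]
tcp_rot: [[-0.999, -0.047, -0.001], [-0.047, 0.999, 0.0], [0.001, 0.0, -1.0]]
contact_force: [0.3, 0.7, 0.1]
opening: 1.001
grip_force: 0.0
```

Run:
```python
from fit import *
C={'sq':(.527,.36),'ob':(.536,.255),'rd':(.537,.144)}
p=eyes.camera_params('wrist'); im,d=eyes.grab_frame('wrist'); np.savez('pics/w1.npz',im=im,d=d,**p)
cv2.imwrite('pics/w1.png',im[:,:,::-1]); o=manip.get_obs(); print(o['eef_pos'],o['tcp_rot'],o['time'])
W=cloud(d,p); tops(W,C)
# rack beam top / ear heights
m=(abs(W[...,2]-.12)<.008)&(W[...,0]>.5)&(W[...,0]<.62)&(W[...,1]>.05)&(W[...,1]<.42)
P=W[m]; print(len(P),np.median(P[:,2]),cv2.minAreaRect((P[:,:2]*1000).astype(np.float32)))
```

```text
[0.5188 0.271  0.311 ] [[-0.9989 -0.0475 -0.0003]
 [-0.0475  0.9989  0.0002]
 [ 0.0003  0.0002 -1.    ]] 1.65
sq 2040 z 0.1533393048289705 rect mm ((523.415771484375, 365.58941650390625), (46.045562744140625, 46.729652404785156), 3.0276541709899902)
ob 2127 z 0.15373406883415602 rect mm ((532.6234130859375, 255.67625427246094), (38.083805084228516, 59.73305892944336), 2.703916549682617)
rd 1559 z 0.15281018903826968 rect mm ((533.2542114257812, 146.3329315185547), (44.265480041503906, 44.926361083984375), 1.547478199005127)
7382 0.1200226706015638 ((548.851806640625, 253.21939086914062), (82.9426040649414, 332.482421875), 2.6716904640197754)
```

View pics/w1.png

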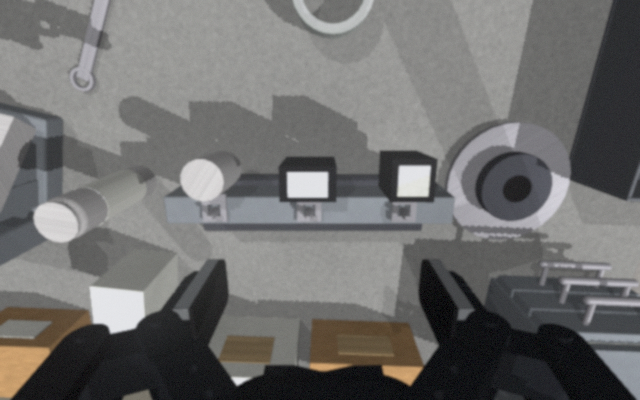

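The wrist view shows the square top at about (412,182), the oblong top at about (307,184) and the round one at (203,180). The depth fits give 46×47 and 38×60 mm at z≈0.153, which agrees with the text. I'll check the lean and compute the grasp.

Run:
```python
from mv import *
f=np.load('pics/w1.npz'); W=cloud(f['d'],f)
for nm,(x,y) in {'sq':(.5237,.3655),'ob':(.533,.256)}.items():
    m=(abs(W[...,2]-.154)<.008)&(abs(W[...,0]-x)<.014)&(abs(W[...,1]-y)<.018); P=W[m]
    A=np.c_[P[:,:2]-[x,y],np.ones(len(P))]; s=np.linalg.lstsq(A,P[:,2],rcond=None)[0]; print(nm,len(P),s)
R=down(.05); rel([(R,[.524,.3655,.30]),(R,[.524,.3655,.123])])
```

```text
sq 916 [0.0707 0.0042 0.1537]
ob 908 [0.0671 0.0064 0.1541]
row [-0.0195  0.1882  0.0221  0.0001 -0.0002 -0.0016] min rows 1.5
row [-0.0196  0.1881  0.3761  0.0001 -0.0002 -0.0016] min rows 3.4
```

```bash
cat >> mv.py <<'E'
def tool(yaw,lean): # relay frame yawed about z, then relay z leaned toward its -x by lean
    Rr=(Ro.from_euler('z',yaw)*Ro.from_euler('y',-lean)).as_matrix()
    return Rr@np.diag([-1,1,-1.]),Rr
E
python3 - <<'E'
from mv import *
T,Rr=tool(.05,.068); g=np.array([.524,.3655,.1537])-.031*Rr[:,2]; print(g,T)
rel([(T,g+[0,0,.09]),(T,g)])
E
```

```text
[0.5261 0.3656 0.1228] [[-0.9964 -0.05    0.0679]
 [-0.0499  0.9988  0.0034]
 [-0.0679  0.     -0.9977]]
row [-0.0237  0.1882  0.1966  0.0001 -0.0455 -0.0017] min rows 2.2
row [-0.0238  0.1882  0.3766  0.0001 -0.0455 -0.0017] min rows 3.4
```

Request:
step_arm(
  steps=[-0.024,0.188,0.1,0,-0.0455,-0.0017,0,-0.024,0.188,0.1,0,-0.0455,-0.0017,0,-0.024,0.188,0.197,0,-0.0455,-0.0017,0,-0.024,0.188,0.25,0,-0.0455,-0.0017,0,-0.024,0.188,0.3,0,-0.0455,-0.0017,0,-0.024,0.188,0.34,0,-0.0455,-0.0017,0,-0.024,0.188,0.3765,0,-0.0455,-0.0017,0,-0.024,0.188,0.3765,0,-0.0455,-0.0017,0,-0.024,0.188,0.3765,0,-0.0455,-0.0017,0],
)

```text
time: 2.78
eef_pos: [0.5275, 0.3654, 0.1236]
tcp_rot: [[-0.996, -0.049, 0.069], [-0.049, 0.999, 0.004], [-0.069, 0.0, -0.998]]
contact_force: [0.3, -0.6, -0.4]
opening: 0.998
grip_force: 0.0
```

Request:
step_arm(
  steps=[0,0,0,0,0,0,1,0,0,0,0,0,0,1,0,0,0,0,0,0,1,0,0,0,0,0,0,1,0,0,0,0,0,0,1,0,0,0,0,0,0,1,0,0,0,0,0,0,1,0,0,0,0,0,0,1],
  squeeze=50,
)

```text
time: 3.78
eef_pos: [0.5275, 0.3646, 0.1227]
tcp_rot: [[-0.997, -0.048, 0.068], [-0.048, 0.999, 0.003], [-0.068, -0.0, -0.998]]
contact_force: [-0.1, -0.5, 0.3]
opening: -0.0
grip_force: 0.0
```

The fingers shut on nothing, so I'm taking another look.

Run:
```python
from mv import *
p=eyes.camera_params('wrist'); im,d=eyes.grab_frame('wrist'); np.savez('pics/w2.npz',im=im,d=d,**p)
s,ds=eyes.grab_frame('side'); p2=eyes.camera_params('side'); c,dc=eyes.grab_frame('scene')
np.savez('pics/s2.npz',im=s,d=ds)
a=cv2.resize(im,(480,300)); b=cv2.resize(s[30:210,210:402],(320,300),interpolation=cv2.INTER_CUBIC); 
e=cv2.resize(c[110:230,320:448],(320,300),interpolation=cv2.INTER_CUBIC)
o=np.zeros((600,800,3),np.uint8); o[:300,:480]=a; o[:300,480:]=b; o[300:,480:]=e
cv2.imwrite('pics/c2.png',o[:,:,::-1]); print(manip.get_obs())
print(proj(p2,manip.get_obs()['eef_pos']),proj(eyes.camera_params('scene'),manip.get_obs()['eef_pos']))
```

```text
{'time': 3.925, 'joint_pos': array([ 0.56  ,  0.4291,  1.5169, -0.0369,  1.1363, -1.0445]), 'joint_velocities': array([ 0.0019, -0.0013, -0.0014, -0.0008,  0.    , -0.0003]), 'joint_efforts': array([ -0.0035, -51.8045, -23.548 ,  -0.1891,  -0.3558,  -0.    ]), 'eef_pos': array([0.5275, 0.3646, 0.1227]), 'tcp_rot': array([[-0.9965, -0.0482,  0.0681],
       [-0.0481,  0.9988,  0.0032],
       [-0.0682, -0.0001, -0.9977]]), 'contact_force': array([ 0.5485,  0.8065, -0.1532]), 'ft_torque': array([ 0.0718,  0.0856, -0.0719]), 'grip_force': 0.0, 'opening': -0.003783568073354036}
[281.6014  99.8695] [408.0771 156.7423]
```

View pics/c2.png

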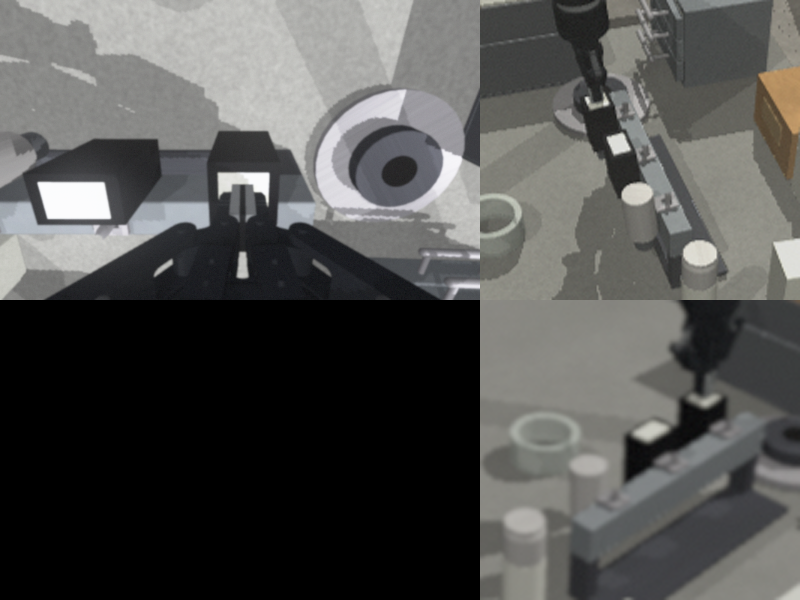

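The wrist and side crops show the shut fingertips standing above the square relay's label (wrist crop about (243,190)), although the state gives TCP z=0.123. I'll measure the actual fingertip in the depth images.

Run:
```python
from mv import *
o=manip.get_obs()
for n in ['side','scene','wrist']:
    p=eyes.camera_params(n); im,d=eyes.grab_frame(n); W=cloud(d,p)
    Q=(W-o['eef_pos'])@o['tcp_rot']   # tool coords
    m=(abs(Q[...,0])<.05)&(abs(Q[...,1])<.02)&(Q[...,2]<.02)&(Q[...,2]>-.1)&(d>0)
    for lo in np.arange(-.1,.02,.01):
        k=m&(Q[...,2]>=lo)&(Q[...,2]<lo+.01); P=Q[k]
        if len(P): print(n,round(lo,3),len(P),'x',P[:,0].min().round(3),np.median(P[:,0]).round(3),P[:,0].max().round(3),'y',P[:,1].min().round(3),P[:,1].max().round(3),'zw',np.median(W[k][:,2]).round(3))
```

```text
side -0.1 8 x 0.009 0.012 0.017 y -0.017 0.005 zw 0.218
side -0.09 6 x 0.01 0.012 0.014 y -0.014 0.007 zw 0.206
side -0.08 4 x 0.011 0.012 0.013 y -0.012 0.006 zw 0.198
side -0.07 16 x -0.009 0.003 0.011 y -0.015 0.001 zw 0.184
side -0.06 30 x -0.011 0.002 0.012 y -0.013 0.005 zw 0.178
side -0.05 25 x -0.01 0.002 0.011 y -0.012 0.002 zw 0.168
side -0.04 99 x -0.023 0.004 0.023 y -0.02 0.02 zw 0.154
side -0.03 67 x -0.023 -0.002 0.023 y -0.02 0.019 zw 0.151
side -0.02 38 x -0.047 -0.001 0.024 y -0.02 0.014 zw 0.138
side -0.01 48 x -0.046 -0.017 0.023 y -0.02 0.01 zw 0.127
side -0.0 99 x -0.049 -0.032 0.023 y -0.02 0.02 zw 0.121
side 0.01 29 x -0.026 -0.005 0.023 y -0.02 0.014 zw 0.107
scene -0.1 20 x -0.018 -0.011 0.005 y -0.019 0.02 zw 0.219
scene -0.09 23 x -0.014 -0.011 0.012 y -0.016 0.018 zw 0.209
scene -0.08 21 x -0.014 -0.01 0.012 y -0.016 0.013 zw 0.2
scene -0.07 25 x -0.013 -0.006 0.01 y -0.016 0.006 zw 0.186
scene -0.06 23 x -0.011 -0.007 0.006 y -0.017 0.013 zw 0.177
scene -0.05 21 x -0.015 -0.007 0.007 y -0.014 0.01 zw 0.168
scene -0.04 43 x -0.024 -0.007 0.023 y -0.019 0.
[... 319 characters left out ...]
.1 998 x 0.001 0.014 0.019 y -0.019 0.016 zw 0.219
wrist -0.09 2440 x -0.011 0.013 0.016 y -0.02 0.02 zw 0.206
wrist -0.08 1678 x -0.011 0.013 0.016 y -0.02 0.02 zw 0.198
wrist -0.07 835 x -0.011 0.012 0.014 y -0.013 0.014 zw 0.186
wrist -0.06 802 x 0.008 0.009 0.013 y -0.013 0.014 zw 0.177
wrist -0.05 642 x 0.008 0.012 0.014 y -0.013 0.014 zw 0.167
wrist -0.04 3344 x -0.018 0.014 0.025 y -0.02 0.02 zw 0.153
wrist -0.03 965 x -0.017 0.024 0.025 y -0.02 0.02 zw 0.149
wrist -0.02 506 x 0.024 0.025 0.025 y -0.02 0.02 zw 0.136
wrist -0.01 427 x 0.024 0.025 0.025 y -0.02 0.02 zw 0.126
wrist -0.0 379 x 0.024 0.025 0.025 y -0.02 0.02 zw 0.116
wrist 0.01 311 x 0.024 0.025 0.025 y -0.02 0.02 zw 0.106
```

Request:
step_arm(
  steps=[0,0,-0.1,0,0,0,1,0,0,-0.2,0,0,0,1,0,0,-0.2,0,0,0,1,0,0,-0.2,0,0,0,1],
)

```text
time: 4.58
eef_pos: [0.5203, 0.3641, 0.2224]
tcp_rot: [[-0.997, -0.048, 0.068], [-0.048, 0.999, 0.003], [-0.068, -0.0, -0.998]]
contact_force: [-0.6, -0.2, 0.1]
opening: -0.001
grip_force: 0.0
```

```bash
cat > tip.py <<'E'
from mv import *
o=manip.get_obs(); print(o['eef_pos'],o['contact_force'],o['opening'])
for n in ['side','scene','wrist']:
    p=eyes.camera_params(n); im,d=eyes.grab_frame(n); W=cloud(d,p)
    np.savez(f'pics/tip_{n}.npz',im=im,d=d,**p)
    Q=(W-o['eef_pos'])@o['tcp_rot']
    m=(abs(Q[...,0])<.03)&(abs(Q[...,1])<.025)&(Q[...,2]<.1)&(Q[...,2]>-.1)&(d>0)
    print(n,'tool z hist 5mm from -.1:',np.histogram(Q[m][:,2],np.arange(-.1,.105,.005))[0])
E
python3 tip.py
python3 - <<'E'
from fit import *
f=np.load('pics/tip_wrist.npz'); tops(cloud(f['d'],f),{'sq':(.5237,.3655),'ob':(.533,.256)})
f=np.load('pics/tip_side.npz'); tops(cloud(f['d'],f),{'sq':(.5237,.3655),'ob':(.533,.256)})
E
```

```text
[0.5203 0.3641 0.2224] [-0.5879 -0.219   0.1165] -0.001370009825856465
side tool z hist 5mm from -.1: [  8   3   4   5   4   2   9  19  15  19  16  14  11   7   0   0   0   0
   0   0   0   0   0   0   0   0   0   0   0   0   0   0   2 146  74  32
  33  29  32  22]
scene tool z hist 5mm from -.1: [21  5 17 16 15  6 14 13 16 16 12  9 11  8  0  0  0  0  0  0  0  0  0  0
  0  0  0  0  0  0  0  0  0 64 55 21 27 25 28 24]
wrist tool z hist 5mm from -.1: [ 933  275 2467 1613 1514  467  691  390  446  389  365  317  174    2
    0    0    0    0    0    0    0    0    0    0    0    0    0    0
    0    0    0    0    0 3034  475   68  100   68   63   79]
sq 3542 z 0.15339364020159135 rect mm ((524.1025390625, 365.5286560058594), (47.1005859375, 46.08219909667969), 2.612596273422241)
ob 3951 z 0.15366381314483812 rect mm ((532.679931640625, 255.83404541015625), (38.32829284667969, 61.27289581298828), 2.2899537086486816)
sq 249 z 0.1533030113411777 rect mm ((524.9823608398438, 365.95098876953125), (46.70600891113281, 51.859291076660156), 3.7721047401428223)
ob 303 z 0.1532875786296324 rect mm ((534.33154296875, 257.2486877441406), (38.18739318847656, 66.12523651123047), 2.7376039028167725)
```

All three cameras agree that the real fingertips lie about 33 mm behind the reported TCP. I'll measure that offset, and its lateral part, more finely.

Run:
```python
from mv import *
o=manip.get_obs()
for n in ['side','scene','wrist']:
    f=np.load(f'pics/tip_{n}.npz'); Q=(cloud(f['d'],f)-o['eef_pos'])@o['tcp_rot']
    m=(abs(Q[...,0])<.03)&(abs(Q[...,1])<.025)&(Q[...,2]<0)&(Q[...,2]>-.1)&(f['d']>0)
    P=Q[m]; t=P[P[:,2]>-.06]; print(n,'zmax',np.sort(P[:,2])[-6:],'x',np.percentile(t[:,0],[2,50,98]),'y',np.percentile(t[:,1],[2,50,98]))
T,Rr=tool(.05,.068)
tip=np.array([.5243,.3655,.1535])-.031*Rr[:,2]; g=tip+T[:,2]*.033; print(tip,g); rel([(T,g-.09*T[:,2]),(T,g)])
```

```text
side zmax [-0.0361 -0.0357 -0.0354 -0.0351 -0.0347 -0.0341] x [-0.0113  0.0013  0.0104] y [-0.0132 -0.0063  0.0057]
scene zmax [-0.0361 -0.035  -0.0346 -0.0344 -0.0338 -0.0323] x [-0.013  -0.006   0.0086] y [-0.0156 -0.0082  0.0114]
wrist zmax [-0.0369 -0.0369 -0.0368 -0.0368 -0.0367 -0.0364] x [0.008  0.0121 0.0132] y [-0.0124  0.0007  0.0135]
[0.5264 0.3656 0.1226] [0.5286 0.3657 0.0896]
row [-0.0006  0.0036  0.0826 -0.0013 -0.0019 -0.0011] min rows 0.7
row [-0.0011  0.004   0.2626 -0.0013 -0.0019 -0.0011] min rows 2.1
```

Request:
step_arm(
  steps=[0,0.004,0.0,0,0,0,0,0,0.004,0,0,0,0,0,0,0.004,0,0,0,0,0,0,0.004,0,0,0,0,0,0,0.004,0,0,0,0,0,0,0.004,0,0,0,0,0,0,0.004,0,0,0,0,0],
)

```text
time: 5.6
eef_pos: [0.5206, 0.3662, 0.2226]
tcp_rot: [[-0.997, -0.048, 0.068], [-0.048, 0.999, 0.003], [-0.068, -0.0, -0.998]]
contact_force: [0.1, 0.0, 0.2]
opening: 1.002
grip_force: 0.0
```

Request:
step_arm(
  steps=[0,0,0.06,0,-0.002,-0.001,0,0,0,0.11,0,-0.002,-0.001,0,0,0,0.15,0,-0.002,-0.001,0,0,0,0.19,0,-0.002,-0.001,0,0,0,0.23,0,-0.002,-0.001,0,0,0,0.263,0,-0.002,-0.001,0,0,0,0.263,0,-0.002,-0.001,0],
)

```text
time: 6.48
eef_pos: [0.5286, 0.366, 0.0898]
tcp_rot: [[-0.996, -0.05, 0.068], [-0.05, 0.999, 0.002], [-0.068, -0.002, -0.998]]
contact_force: [0.3, -0.8, 1.2]
opening: 1.006
grip_force: 0.0
```

Request:
step_arm(
  steps=[0,0,0,0,0,0,1,0,0,0,0,0,0,1,0,0,0,0,0,0,1,0,0,0,0,0,0,1,0,0,0,0,0,0,1,0,0,0,0,0,0,1],
  squeeze=50,
)

```text
time: 7.22
eef_pos: [0.5301, 0.3669, 0.0926]
tcp_rot: [[-0.996, -0.05, 0.073], [-0.05, 0.999, 0.004], [-0.073, 0.0, -0.997]]
contact_force: [-1.1, -1.1, 6.3]
opening: 0.531
grip_force: 51.5
```

Request:
step_arm(
  steps=[-0.0015,0,-0.02,0,0,0,1,-0.003,0,-0.04,0,0,0,1,-0.0045,0,-0.06,0,0,0,1,-0.0073,0,-0.1,0,0,0,1,-0.0146,0,-0.2,0,0,0,1,-0.024,0,-0.33,0,0,0,1,-0.024,0,-0.33,0,0,0,1,-0.024,0,-0.33,0,0,0,1],
)

```text
time: 8.22
eef_pos: [0.5292, 0.3666, 0.2571]
tcp_rot: [[-0.996, -0.05, 0.071], [-0.05, 0.999, 0.004], [-0.071, 0.0, -0.997]]
contact_force: [-0.3, 0.1, -2.2]
opening: 0.532
grip_force: 52.6
```

```bash
cat > held.py <<'E'
from mv import *
from scipy.spatial.transform import Rotation as Ro
o=manip.get_obs(); print(o['time'],o['eef_pos'],o['opening'],o['grip_force'],o['contact_force'])
p=eyes.camera_params('wrist'); im,d=eyes.grab_frame('wrist'); np.savez('pics/hw.npz',im=im,d=d,**p)
s,ds=eyes.grab_frame('side'); ps=eyes.camera_params('side'); np.savez('pics/hs.npz',im=s,d=ds,**ps)
u,v=proj(ps,o['eef_pos']).astype(int); u=min(max(u,70),570); v=min(max(v,75),325)
b=cv2.resize(s[v-75:v+75,u-66:u+66],(352,400),interpolation=cv2.INTER_CUBIC)
c=np.zeros((400,800,3),np.uint8); c[:280,:448]=cv2.resize(im,(448,280)); c[:,448:]=b
import sys; cv2.imwrite(f'pics/{sys.argv[1]}.png',c[:,:,::-1])
for n,dd,pp in [('wrist',d,p),('side',ds,ps)]:
    Q=(cloud(dd,pp)-o['eef_pos'])@o['tcp_rot']
    for nm,m in {'top':(abs(Q[...,2]+.0655)<.008),'front':(abs(Q[...,0]-.023)<.012)&(Q[...,2]>-.055)&(Q[...,2]<.01)}.items():
        m&=(abs(Q[...,1])<.035)&(abs(Q[...,0])<.05)&(dd>0)
        if nm=='top': m&=~((abs(Q[...,0])<.0)&(abs(Q[...,1])>.02))
        P=Q[m]
        if len(P)<10: continue
        c0=np.median(P,0); nn=np.linalg.svd(P-P.mean(0),full_matrices=False)[2][2]
        k=abs((P-P.mean(0))@nn)<.003; P=P[k]; c0=P.mean(0); nn=np.linalg.svd(P-c0,full_matrices=False)[2][2]
        print(n,nm,len(P),'c',c0,'n',nn*np.sign(nn[np.argmax(abs(nn))]),'range',P.min(0),P.max(0))
E
python3 held.py h1
```

```text
8.225 [0.5292 0.3666 0.2571] 0.5324770915072273 52.62315094470978 [-0.3223  0.0758 -2.2197]
wrist top 11977 c [ 0.004   0.0004 -0.0613] n [ 0.0097 -0.0109  0.9999] range [-0.0223 -0.035  -0.0654] [ 0.026  0.035 -0.059]
wrist front 4750 c [ 0.0251  0.0007 -0.0287] n [ 0.9997  0.0224 -0.0137] range [ 0.0236 -0.0226 -0.055 ] [0.0267 0.0241 0.01  ]
side top 104 c [ 0.0111 -0.0059 -0.0606] n [-0.0415 -0.0214  0.9989] range [-0.0209 -0.035  -0.065 ] [ 0.0243  0.0295 -0.0579]
side front 98 c [ 0.0204 -0.0126 -0.0234] n [ 0.9804 -0.1963 -0.0182] range [ 0.0152 -0.0279 -0.0546] [0.0251 0.019  0.0095]
```

View pics/h1.png

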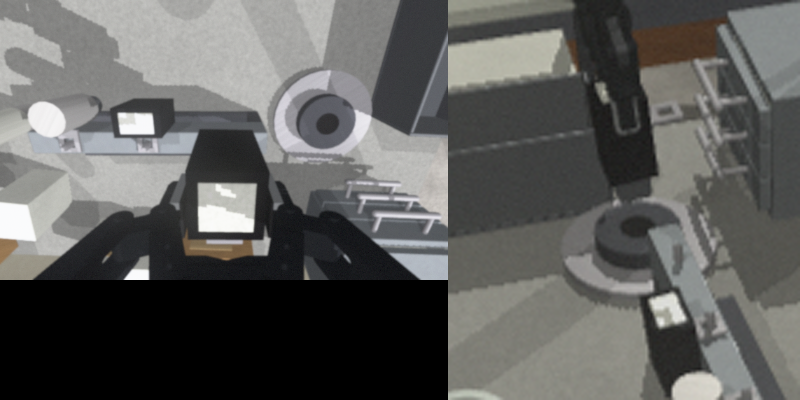

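The square relay is held upright and centred in the fingers, lifted clear of its peg. Next I'll carry it over the tester and measure the sockets with the wrist camera.

Run:
```python
from mv import *
T,_=tool(-.195,0); rel([(T,[.57,-.23,.34])])
```

```text
row [-0.0353 -1.1948 -0.166   0.0041  0.045   0.1632] min rows 9.7
```

Request:
step_arm(
  steps=[-0.018,-0.6,-0.166,0,0.045,0.08,1,-0.018,-0.6,-0.166,0,0.045,0.08,1,-0.018,-0.6,-0.166,0,0.045,0.08,1,-0.018,-0.6,-0.166,0,0.045,0.08,1,-0.018,-0.6,-0.166,0,0.045,0.08,1,-0.018,-0.6,-0.166,0,0.045,0.08,1],
)

```text
time: 9.07
eef_pos: [0.5479, 0.0629, 0.3397]
tcp_rot: [[-0.997, 0.076, 0.003], [0.076, 0.997, 0.002], [-0.003, 0.002, -1.0]]
contact_force: [-0.2, 1.0, -1.6]
opening: 0.531
grip_force: 52.7
```

Run:
```python
from mv import *
T,_=tool(-.195,0); rel([(T,[.57,-.23,.34])])
```

```text
row [-0.0889 -0.5807 -0.0018  0.0017  0.0016  0.079 ] min rows 4.7
```

Request:
step_arm(
  steps=[-0.09,-0.58,0,0.0015,0.0015,0.079,1,-0.09,-0.58,0,0.0015,0.0015,0.079,1,-0.09,-0.58,0,0.0015,0.0015,0.079,1,-0.09,-0.58,0,0.0015,0.0015,0.079,1,-0.09,-0.58,0,0.0015,0.0015,0.079,1,-0.09,-0.58,0,0.0015,0.0015,0.079,1,-0.09,-0.58,0,0.0015,0.0015,0.079,1,-0.09,-0.58,0,0.0015,0.0015,0.079,1],
)

```text
time: 10.07
eef_pos: [0.5722, -0.2233, 0.3385]
tcp_rot: [[-0.983, 0.186, -0.0], [0.186, 0.983, 0.003], [0.001, 0.003, -1.0]]
contact_force: [-0.1, -0.3, -1.4]
opening: 0.531
grip_force: 52.8
```

Run:
```python
from fit import *
p=eyes.camera_params('wrist'); im,d=eyes.grab_frame('wrist'); np.savez('pics/w3.npz',im=im,d=d,**p)
o=manip.get_obs(); print(o['eef_pos'],o['time'])
W=cloud(d,p); N,c,x,y=panel(W)
# holes: pixels whose depth lies below plane, inside the panel
H=(W-c)@N; a=(W-c)@x; b=(W-c)@y
m=((H<-.006)&(H>-.05)&(abs(a)<.06)&(abs(b)<.12)).astype(np.uint8)
k,l,st,ce=cv2.connectedComponentsWithStats(m)
for i in range(1,k):
    if st[i,4]>100: print(st[i],ce[i])
for uv in [(0,0)]: pass
cv2.imwrite('pics/w3.png',cv2.resize(im[0:300,100:540],(800,545),interpolation=cv2.INTER_CUBIC)[:,:,::-1])
```

```text
[ 0.5723 -0.2234  0.3389] 10.125
panel n [-0.4903  0.0984  0.866 ] tilt 30.005058214199394 yaw of -n -0.1981261665691267 off -0.18385850146696148 rms 0.0007973242039920812 21631
panel rect ((-2.934600830078125, 0.1354827880859375), (270.98095703125, 131.6113739013672), 89.98160552978516) world centre [ 0.5157 -0.2467  0.1077]
[327 104  29  27 748] [340.7447 117.5107]
[230 107  39  19 703] [249.0669 116.4182]
```

View pics/w3.png

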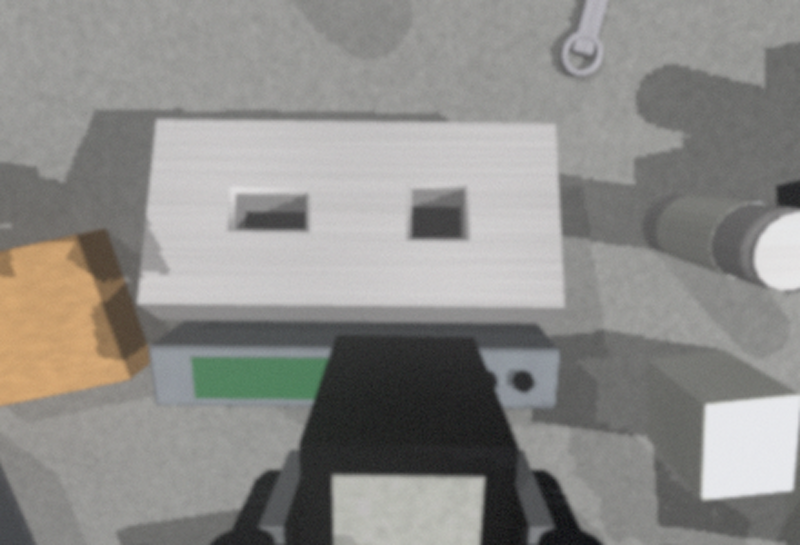

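In the crop the square mouth spans (408,186)–(469,241). The oblong mouth spans (229,186)–(309,232).

Run:
```python
from fit import *
f=dict(np.load('pics/w3.npz')); W=cloud(f['d'],f); N,c,x,y=panel(W)
k=440/800
for nm,(u0,v0,u1,v1) in {'sq':(408,186,469,241),'ob':(229,186,309,232)}.items():
    q=[onplane(f,(100+u*k,v*k),N,N@c) for u,v in [((u0+u1)/2,(v0+v1)/2),(u0,(v0+v1)/2),(u1,(v0+v1)/2),((u0+u1)/2,v0),((u0+u1)/2,v1)]]
    print(nm,q[0],'size',np.linalg.norm(q[2]-q[1]),np.linalg.norm(q[4]-q[3]))
```

```text
panel n [-0.4903  0.0984  0.866 ] tilt 30.005058214199394 yaw of -n -0.1981261665691267 off -0.18385850146696148 rms 0.0007973242039920812 21631
panel rect ((-2.934600830078125, 0.1354827880859375), (270.98095703125, 131.6113739013672), 89.98160552978516) world centre [ 0.5157 -0.2467  0.1077]
sq [ 0.5288 -0.1925  0.1089] size 0.03990962404965516 0.038735965731565215
ob [ 0.5054 -0.3009  0.108 ] size 0.052172250558321746 0.032451112456157685
```

```bash
cat > ins.py <<'E'
from mv import *
import sys
def go(hole,s,pitch,hs,yaw=-.197,lean=np.pi/6):
    _,Rr=tool(yaw,lean)
    zr=np.array([-np.sin(pitch),0,-np.cos(pitch)]); yr=np.array([0,1.,0]); Rt=np.c_[np.cross(yr,zr),yr,zr]
    T=Rr@Rt.T
    tg=[(T,np.array(hole)+Rr[:,2]*h-T@np.array(s)) for h in hs]; rel(tg)
    o=manip.get_obs(); sh=o['eef_pos']+o['tcp_rot']@np.array(s); R=o['tcp_rot']@Rt
    print('now: shoulder in hole frame mm',Rr.T@(sh-hole)*1e3,'rot err',Ro.from_matrix(Rr.T@R).as_rotvec())
SQ=dict(hole=np.array([.5288,-.1925,.1087]),s=[.0027,.0005,.0187],pitch=.012)
E
python3 -c "
from ins import *
go(hs=[.09,.05],**SQ)"
```

```text
row [ 0.2014  0.0439  0.2697  0.0038 -0.357   0.0063] min rows 2.9
row [ 0.1615  0.0433  0.339   0.0038 -0.357   0.0063] min rows 3.0
now: shoulder in hole frame mm [145.5986 -21.2674 160.1508] rot err [0.0055 0.5355 0.0095]
```

Request:
step_arm(
  steps=[0.2,0.044,0.2,0.004,-0.357,0.006,1,0.2,0.044,0.2,0.004,-0.357,0.006,1,0.2,0.044,0.2,0.004,-0.357,0.006,1,0.2,0.044,0.27,0.004,-0.357,0.006,1,0.181,0.0435,0.304,0.004,-0.357,0.006,1,0.1615,0.0435,0.339,0.004,-0.357,0.006,1,0.1615,0.0435,0.339,0.004,-0.357,0.006,1,0.1615,0.0435,0.339,0.004,-0.357,0.006,1,0.1615,0.0435,0.339,0.004,-0.357,0.006,1],
)

```text
time: 11.25
eef_pos: [0.4977, -0.1883, 0.1707]
tcp_rot: [[-0.842, 0.197, 0.502], [0.168, 0.98, -0.102], [-0.512, -0.002, -0.859]]
contact_force: [-0.0, -0.4, -1.5]
opening: 0.531
grip_force: 52.6
```

```bash
python3 -c "
from ins import *
go(hs=[.035,.028,.02,.01,0,-.003],**SQ)"; python3 held.py h2
```

```text
row [ 0.0032  0.0029  0.0313 -0.0013  0.0015 -0.0001] min rows 0.3
row [ 0.0034  0.0029  0.0453 -0.0013  0.0015 -0.0001] min rows 0.4
row [ 0.0036  0.003   0.0613 -0.0013  0.0015 -0.0001] min rows 0.5
row [ 0.0039  0.003   0.0813 -0.0013  0.0015 -0.0001] min rows 0.7
row [ 0.0042  0.0031  0.1013 -0.0013  0.0015 -0.0001] min rows 0.8
row [ 0.0043  0.0031  0.1073 -0.0013  0.0015 -0.0001] min rows 0.9
now: shoulder in hole frame mm [ 1.4283 -1.4661 50.6566] rot err [-0.002  -0.0022 -0.0002]
11.25 [ 0.4977 -0.1883  0.1707] 0.5310125364071285 52.63141214847565 [-0.032  -0.4294 -1.4631]
wrist top 12011 c [ 0.004   0.0001 -0.0621] n [ 0.0091 -0.0114  0.9999] range [-0.0226 -0.035  -0.0659] [ 0.0256  0.0349 -0.0596]
wrist front 4707 c [ 0.025   0.0003 -0.0287] n [ 0.9997  0.0211 -0.0142] range [ 0.0235 -0.0231 -0.055 ] [0.0264 0.0239 0.01  ]
side top 297 c [-0.0111  0.0015 -0.0609] n [0.0881 0.016  0.996 ] range [-0.025  -0.0348 -0.0669] [ 0.0154  0.0294 -0.0575]
side front 86 c [ 0.0182 -0.0211 -0.0133] n [-0.0237  0.9997 -0.0038] range [ 0.0112 -0.023  -0.0422] [ 0.0241 -0.0192  0.0091]
```

View pics/h2.png

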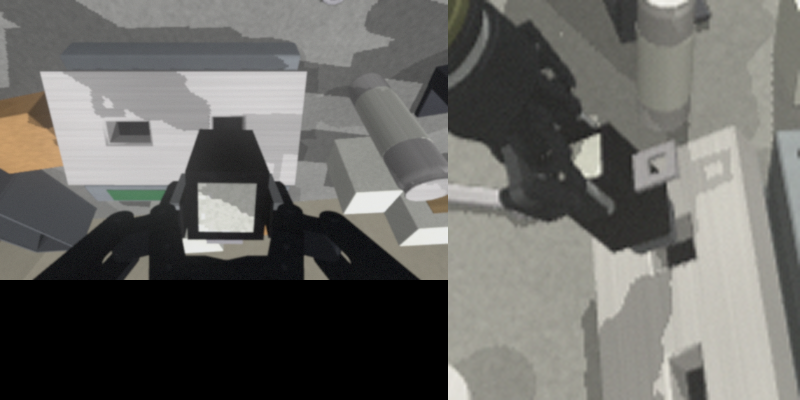

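The plug is aligned just above the square socket (side crop at about (650,235), socket at (675,245)). I'll go in gradually.

Request:
step_arm(
  steps=[0.0032,0.003,0.0,-0.001,0.0015,0,1,0.0032,0.003,0.031,-0.001,0.0015,0,1,0.0034,0.003,0.045,-0.001,0.0015,0,1,0.0034,0.003,0.053,-0.001,0.0015,0,1,0.0036,0.003,0.061,-0.001,0.0015,0,1,0.0036,0.003,0.061,-0.001,0.0015,0,1,0.0036,0.003,0.061,-0.001,0.0015,0,1],
)

```text
time: 12.22
eef_pos: [0.5113, -0.1896, 0.1426]
tcp_rot: [[-0.844, 0.197, 0.499], [0.169, 0.98, -0.1], [-0.509, 0.0, -0.861]]
contact_force: [1.0, 0.0, -0.6]
opening: 0.529
grip_force: 52.7
```

```bash
python3 -c "
from ins import *
go(hs=[.01,0,-.003],**SQ)"
```

```text
row [-0.0015  0.0003  0.019  -0.0002 -0.001  -0.0006] min rows 0.2
row [-0.0013  0.0003  0.039  -0.0002 -0.001  -0.0006] min rows 0.3
row [-0.0012  0.0003  0.045  -0.0002 -0.001  -0.0006] min rows 0.4
now: shoulder in hole frame mm [-0.8867 -0.1336 19.5117] rot err [-0.0003  0.0015 -0.001 ]
```

Request:
step_arm(
  steps=[-0.001,0,0.01,0,0,0,1,-0.001,0,0.019,0,0,0,1,-0.001,0,0.027,0,0,0,1,-0.001,0,0.034,0,0,0,1,-0.001,0,0.034,0,0,0,1],
)

```text
time: 12.85
eef_pos: [0.5201, -0.1913, 0.1275]
tcp_rot: [[-0.844, 0.197, 0.498], [0.17, 0.98, -0.099], [-0.508, 0.001, -0.861]]
contact_force: [-0.6, -0.1, -2.8]
opening: 0.529
grip_force: 52.5
```

Request:
step_arm(
  steps=[0,0,0.004,0,0,0,1,0,0,0.008,0,0,0,1,0,0,0.01,0,0,0,1,0,0,0.01,0,0,0,1],
)

```text
time: 13.35
eef_pos: [0.521, -0.1915, 0.1257]
tcp_rot: [[-0.843, 0.196, 0.5], [0.168, 0.981, -0.101], [-0.511, -0.001, -0.86]]
contact_force: [-24.0, 2.3, 26.4]
opening: 0.531
grip_force: 56.3
```

```bash
python3 -c "
from ins import *
go(hs=[0,-.003],**SQ)"
```

```text
row [-0.0015  0.0001 -0.0001 -0.0008  0.0002 -0.0001] min rows 0.0
row [-0.0014  0.0002  0.0059 -0.0008  0.0002 -0.0001] min rows 0.0
now: shoulder in hole frame mm [-0.7218 -0.0951 -0.0647] rot err [-0.0012 -0.0002 -0.0001]
```

Request:
step_arm(
  steps=[0,0,-0.002,0,0,0,0,0,0,-0.004,0,0,0,0,0,0,-0.004,0,0,0,0,0,0,-0.004,0,0,0,0,0,0,-0.004,0,0,0,0,0,0,-0.004,0,0,0,0,0,0,-0.1,0,0,0,0,0,0,-0.2,0,0,0,0,0,0,-0.3,0,0,0,0,0,0,-0.3,0,0,0,0,0,0,-0.3,0,0,0,0],
)

```text
time: 14.72
eef_pos: [0.4476, -0.1769, 0.2528]
tcp_rot: [[-0.844, 0.197, 0.499], [0.17, 0.98, -0.1], [-0.509, 0.0, -0.861]]
contact_force: [-0.1, -0.1, -0.3]
opening: 0.997
grip_force: 0.0
```

```bash
cat > seat.py <<'E'
from fit import *
import sys
def seat(holes,tag):
    p=eyes.camera_params('wrist'); im,d=eyes.grab_frame('wrist'); o=manip.get_obs(); print(o['time'],o['eef_pos'],o['opening'])
    np.savez(f'pics/{tag}.npz',im=im,d=d,**p); cv2.imwrite(f'pics/{tag}.png',im[:,:,::-1])
    W=cloud(d,p); N,c,x,y=panel(W)
    for nm,h in holes.items():
        q=W-h; H=(W-c)@N; m=(abs(H-.08)<.012)&(abs(q@x)<.05)&(abs(q@y)<.05); P=W[m]
        if len(P)<50: print(nm,'none'); continue
        r=cv2.minAreaRect((np.c_[(P-h)@x,(P-h)@y]*1000).astype(np.float32)); pl=np.linalg.svd(P-P.mean(0),full_matrices=False)[2][2]
        print(nm,len(P),'top height mm',np.median(H[m])*1e3,'rect',r,'angle to panel deg',np.degrees(np.arccos(abs(pl@N))))
E
python3 -c "
from seat import *
seat({'sq':np.array([.5288,-.1925,.1087])},'w4')"
```

```text
14.775 [ 0.4475 -0.1766  0.2518] 1.0001670741579762
panel n [-0.4903  0.098   0.866 ] tilt 29.997793767818894 yaw of -n -0.1973300212917099 off -0.18384633016548438 rms 0.0007576399202707308 26349
panel rect ((7.267669677734375, 5.8495330810546875), (130.45187377929688, 270.8646240234375), 0.008025177754461765) world centre [ 0.5162 -0.2467  0.1079]
sq 3170 top height mm 80.39723068468338 rect ((-3.563945770263672, -1.418264389038086), (46.063560485839844, 46.813262939453125), 89.00749206542969) angle to panel deg 2.0675413512699388
```

View pics/w4.png

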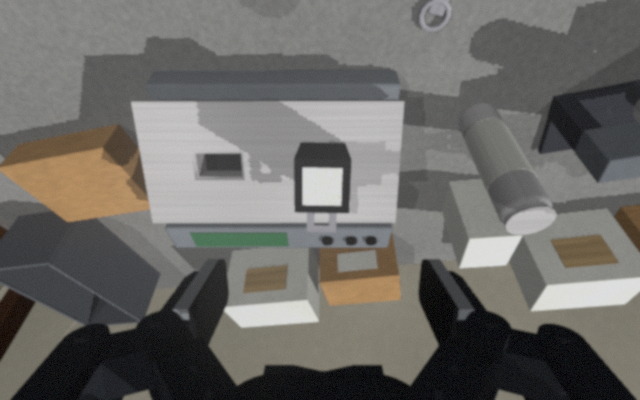

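```bash
cat > tilt.py <<'E'
from fit import *
def tilt(tag,h,half):
    f=dict(np.load(f'pics/{tag}.npz')); W=cloud(f['d'],f); N,c,x,y=panel(W); q=W-h; H=(W-c)@N
    m=(abs(H-.08)<.012)&(abs(q@x)<half[0])&(abs(q@y)<half[1]); P=W[m]; A=np.c_[(P-h)@x,(P-h)@y,np.ones(len(P))]
    print('slope x,y (rad), height at axis',np.linalg.lstsq(A,H[m],rcond=None)[0])
    # front (downslope) face position and lean
    m=(abs(q@x+.024)<.01)&(abs(q@y)<half[1]-.005)&(H>.005)&(H<.07); P=W[m]
    A=np.c_[H[m],(P-h)@y,np.ones(len(P))]; print('front face x = a*H+b*y+c',len(P),np.linalg.lstsq(A,(P-h)@x,rcond=None)[0])
E
python3 -c "
from tilt import *
tilt('w4',np.array([.5288,-.1925,.1087]),(.02,.02))"
```

```text
panel n [-0.4903  0.098   0.866 ] tilt 29.997793767818894 yaw of -n -0.1973300212917099 off -0.18384633016548438 rms 0.0007576399202707308 26349
panel rect ((7.267669677734375, 5.8495330810546875), (130.45187377929688, 270.8646240234375), 0.008025177754461765) world centre [ 0.5162 -0.2467  0.1079]
slope x,y (rad), height at axis [-0.0124 -0.0058  0.0806]
front face x = a*H+b*y+c 435 [ 0.0008  0.0186 -0.0265]
```

```bash
python3 -c "
from ins import *
f=dict(np.load('pics/w4.npz')); n=np.array([-.4903,.098,.866]); print('ob hole',onplane(f,(219.5,166.5),n,-.18385), 'from earlier .5054 -.3009 .108')
T,Rr=tool(.047,.067); g=np.array([.532,.2558,.1537])-.028*Rr[:,2]+T[:,2]*.034; print(g)
rel([(T,g+[0,0,.12]),(T,g)])"
```

```text
ob hole [ 0.5066 -0.2999  0.1085] from earlier .5054 -.3009 .108
[0.5361 0.256  0.0918]
row [ 0.0379  0.883   0.0716 -0.048   0.3088 -0.1577] min rows 7.1
row [ 0.1597  0.8828  0.2783 -0.048   0.3088 -0.1577] min rows 7.5
```

Request:
step_arm(
  steps=[-0.04,0.2,-0.05,0,0.1,-0.05,0,0.0,0.883,0.0,-0.048,0.309,-0.158,0,0.0,0.883,0.0,-0.048,0.309,-0.158,0,0.0,0.883,0.0,-0.048,0.309,-0.158,0,0.0,0.883,0.0,-0.048,0.309,-0.158,0,0.0,0.883,0.0,-0.048,0.309,-0.158,0,0.0,0.883,0.0,-0.048,0.309,-0.158,0,0.0,0.883,0.0,-0.048,0.309,-0.158,0,0.038,0.883,0.0716,-0.048,0.309,-0.158,0,0.038,0.883,0.0716,-0.048,0.309,-0.158,0,0.038,0.883,0.0716,-0.048,0.309,-0.158,0,0.038,0.883,0.0716,-0.048,0.309,-0.158,0],
)

```text
time: 16.27
eef_pos: [0.5376, 0.2553, 0.214]
tcp_rot: [[-0.996, -0.047, 0.07], [-0.046, 0.999, 0.003], [-0.07, -0.001, -0.998]]
contact_force: [0.4, -0.5, -0.0]
opening: 0.999
grip_force: 0.0
```

```bash
python3 -c "
from fit import *
from ins import *
p=eyes.camera_params('wrist'); im,d=eyes.grab_frame('wrist'); tops(cloud(d,p),{'ob':(.5325,.2558)})
T,Rr=tool(.047,.067); g=np.array([.532,.2558,.1537])-.028*Rr[:,2]+T[:,2]*.034; print(g,manip.get_obs()['eef_pos'])
rel([(T,g)])"
```

```text
ob 4138 z 0.1537160695225174 rect mm ((532.8685913085938, 255.81651306152344), (38.583595275878906, 60.08754348754883), 2.5066304206848145)
[0.5361 0.256  0.0918] [0.5375 0.2554 0.2141]
row [ 0.0199  0.0015  0.2437 -0.0003  0.0023 -0.0002] min rows 2.0
```

Request:
step_arm(
  steps=[0.02,0.0015,0.0,0,0.002,0,0,0.02,0.0015,0.07,0,0.002,0,0,0.02,0.0015,0.12,0,0.002,0,0,0.02,0.0015,0.16,0,0.002,0,0,0.02,0.0015,0.2,0,0.002,0,0,0.02,0.0015,0.23,0,0.002,0,0,0.02,0.0015,0.244,0,0.002,0,0,0.02,0.0015,0.244,0,0.002,0,0],
)

```text
time: 17.32
eef_pos: [0.5347, 0.256, 0.09]
tcp_rot: [[-0.997, -0.047, 0.065], [-0.047, 0.999, 0.002], [-0.065, -0.001, -0.998]]
contact_force: [0.3, 0.7, 0.1]
opening: 0.998
grip_force: 0.0
```

Request:
step_arm(
  steps=[0,0,0,0,0,0,1,0,0,0,0,0,0,1,0,0,0,0,0,0,1,0,0,0,0,0,0,1,0,0,0,0,0,0,1,0,0,0,0,0,0,1],
  squeeze=50,
)

```text
time: 18.08
eef_pos: [0.5354, 0.2562, 0.0912]
tcp_rot: [[-0.997, -0.047, 0.067], [-0.047, 0.999, 0.002], [-0.067, -0.001, -0.998]]
contact_force: [-1.4, -1.0, 6.2]
opening: 0.692
grip_force: 53.5
```

Request:
step_arm(
  steps=[-0.0015,0,-0.02,0,0,0,1,-0.003,0,-0.04,0,0,0,1,-0.0045,0,-0.06,0,0,0,1,-0.007,0,-0.1,0,0,0,1,-0.014,0,-0.2,0,0,0,1,-0.023,0,-0.34,0,0,0,1,-0.023,0,-0.34,0,0,0,1,-0.023,0,-0.34,0,0,0,1],
)

```text
time: 19.08
eef_pos: [0.5349, 0.2563, 0.2611]
tcp_rot: [[-0.997, -0.047, 0.066], [-0.047, 0.999, 0.002], [-0.066, -0.001, -0.998]]
contact_force: [-0.6, 0.3, -1.5]
opening: 0.69
grip_force: 56.3
```

```bash
sed -i 's/abs(Q\[...,0\]-.023)<.012/abs(Q[...,0]-.021)<.012/; s/abs(Q\[...,1\])<.035)/abs(Q[...,1])<.027)/' held.py; python3 held.py h3; python3 -c "
from mv import *
T,_=tool(-.1,0); rel([(T,[.54,-.07,.34])])"
```

```text
19.075 [0.5349 0.2563 0.2611] 0.6896172396903749 56.251171231269836 [-0.6444  0.3028 -1.4898]
wrist top 11358 c [ 0.0004 -0.0001 -0.0624] n [-0.0097 -0.0041  0.9999] range [-0.0216 -0.027  -0.0649] [ 0.0185  0.027  -0.0589]
wrist front 5921 c [ 0.0174 -0.     -0.0286] n [ 1.      0.0088 -0.0045] range [ 0.0164 -0.027  -0.055 ] [0.0184 0.027  0.01  ]
side top 69 c [ 0.0104 -0.0003 -0.0606] n [ 0.0128 -0.0097  0.9999] range [-0.0212 -0.0269 -0.063 ] [ 0.0171  0.0269 -0.0578]
side front 98 c [ 0.0166 -0.0016 -0.0241] n [ 0.9999 -0.0038 -0.0098] range [ 0.0132 -0.0267 -0.0548] [0.0176 0.0268 0.0086]
row [ 0.0082 -0.6516 -0.1621  0.0012  0.0407  0.0983] min rows 5.4
```

View pics/h3.png

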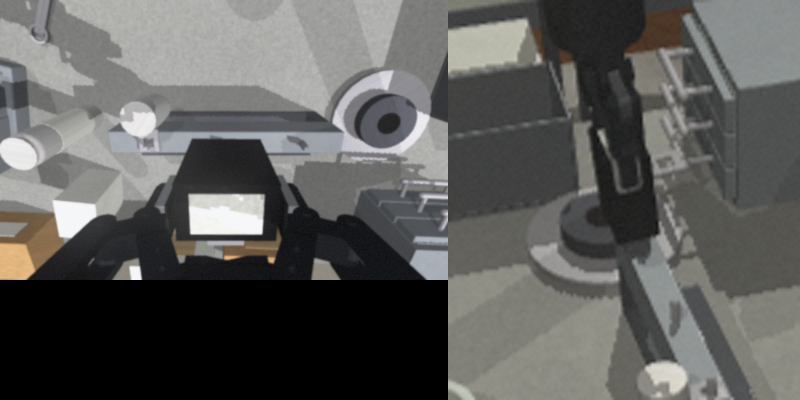

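The oblong relay is held and lifted, and the round one is still on its peg (wrist crop at about (140,118)). I'll carry it to the tester.

Request:
step_arm(
  steps=[0.008,-0.65,-0.162,0.001,0.04,0.098,1,0.008,-0.65,-0.162,0.001,0.04,0.098,1,0.008,-0.65,-0.162,0.001,0.04,0.098,1,0.008,-0.65,-0.162,0.001,0.04,0.098,1,0.008,-0.65,-0.162,0.001,0.04,0.098,1,0.008,-0.65,-0.162,0.001,0.04,0.098,1],
)

```text
time: 19.92
eef_pos: [0.5406, -0.0721, 0.3399]
tcp_rot: [[-0.995, 0.103, 0.002], [0.103, 0.995, 0.001], [-0.002, 0.001, -1.0]]
contact_force: [0.8, -0.3, -2.0]
opening: 0.695
grip_force: 56.2
```

```bash
cat >> ins.py <<'E'
OB=dict(hole=np.array([.5052,-.3002,.1078]),s=[-.0014,.0002,.0178],pitch=.004)
E
python3 -c "
from ins import *
go(hs=[.11,.06],**OB)"
```

```text
row [ 0.1535 -0.4496  0.2434  0.0175 -0.3505  0.0607] min rows 4.3
row [ 0.1039 -0.4544  0.3301  0.0175 -0.3505  0.0607] min rows 4.6
now: shoulder in hole frame mm [ 99.7589 230.9577 189.8471] rot err [0.0258 0.5257 0.0911]
```

Request:
step_arm(
  steps=[0.1535,-0.45,0,0,0,0.06,1,0.1535,-0.45,0,0,0,0.06,1,0.1535,-0.45,0,0.0175,-0.1,0.06,1,0.1535,-0.45,0,0.0175,-0.35,0.06,1,0.1535,-0.45,0.05,0.0175,-0.35,0.06,1,0.1535,-0.45,0.14,0.0175,-0.35,0.06,1,0.1535,-0.45,0.243,0.0175,-0.35,0.06,1,0.128,-0.452,0.287,0.0175,-0.35,0.06,1,0.104,-0.4545,0.33,0.0175,-0.35,0.06,1,0.104,-0.4545,0.33,0.0175,-0.35,0.06,1,0.104,-0.4545,0.33,0.0175,-0.35,0.06,1],
)

```text
time: 21.3
eef_pos: [0.4673, -0.2886, 0.175]
tcp_rot: [[-0.848, 0.191, 0.495], [0.166, 0.982, -0.094], [-0.504, 0.002, -0.864]]
contact_force: [-0.2, 0.3, -1.6]
opening: 0.694
grip_force: 56.1
```

```bash
python3 -c "
from ins import *
go(hs=[.04,.03,.02,.01],**OB)"; python3 held.py h4
```

```text
row [ 0.002  -0.0085  0.0401  0.003   0.0004  0.0023] min rows 0.3
row [ 0.0021 -0.0086  0.0601  0.003   0.0004  0.0023] min rows 0.5
row [ 0.0022 -0.0087  0.0801  0.003   0.0004  0.0023] min rows 0.6
row [ 0.0023 -0.0087  0.1001  0.003   0.0004  0.0023] min rows 0.8
now: shoulder in hole frame mm [ 0.9253  4.2378 60.0774] rot err [ 0.0045 -0.0006  0.0035]
21.3 [ 0.4673 -0.2886  0.175 ] 0.6938219587902051 56.094494462013245 [-0.198   0.2597 -1.6375]
wrist top 11385 c [ 0.0003 -0.0001 -0.0632] n [-0.0102 -0.0047  0.9999] range [-0.0219 -0.027  -0.0656] [ 0.0183  0.027  -0.0595]
wrist front 5844 c [ 0.0174 -0.     -0.0286] n [ 0.9999  0.0088 -0.0052] range [ 0.0161 -0.027  -0.055 ] [0.0183 0.027  0.01  ]
side top 481 c [-0.0095  0.0026 -0.0624] n [ 0.0301 -0.0101  0.9995] range [-0.0246 -0.027  -0.0655] [ 0.014   0.0269 -0.0586]
```

View pics/h4.png

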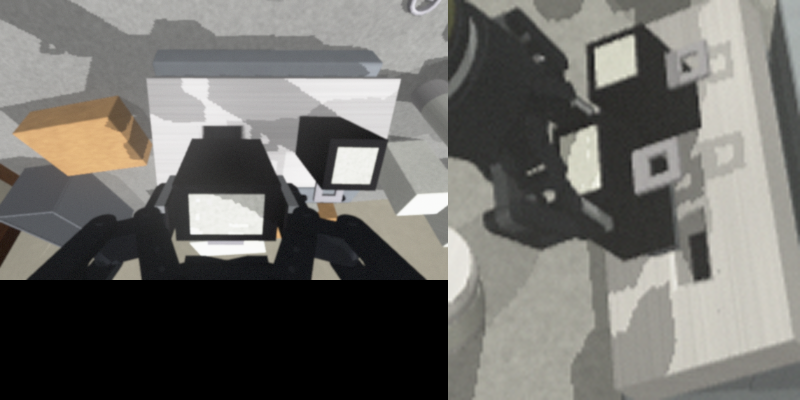

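Request:
step_arm(
  steps=[0.002,-0.0085,0,0.003,0,0.002,1,0.002,-0.0085,0.02,0.003,0,0.002,1,0.002,-0.0085,0.04,0.003,0,0.002,1,0.002,-0.0085,0.056,0.003,0,0.002,1,0.002,-0.0085,0.056,0.003,0,0.002,1,0.002,-0.0085,0.056,0.003,0,0.002,1],
)

```text
time: 22.15
eef_pos: [0.4802, -0.2959, 0.1509]
tcp_rot: [[-0.846, 0.196, 0.495], [0.168, 0.981, -0.1], [-0.505, -0.001, -0.863]]
contact_force: [-0.1, -0.3, -1.7]
opening: 0.692
grip_force: 56.3
```

```bash
python3 -c "
from ins import *
go(hs=[.02,.01,.002],**OB)"
```

```text
row [ 0.0023  0.0009  0.0243 -0.0006  0.0014  0.0005] min rows 0.2
row [ 0.0024  0.0009  0.0443 -0.0006  0.0014  0.0005] min rows 0.4
row [ 0.0025  0.0009  0.0603 -0.0006  0.0014  0.0005] min rows 0.5
now: shoulder in hole frame mm [ 1.1144 -0.4591 32.1541] rot err [-0.001  -0.0021  0.0008]
```

Request:
step_arm(
  steps=[0.0024,0.001,0.006,0,0.0014,0,1,0.0024,0.001,0.014,0,0.0014,0,1,0.0024,0.001,0.022,0,0.0014,0,1,0.0024,0.001,0.03,0,0.0014,0,1,0.0024,0.001,0.03,0,0.0014,0,1],
)

```text
time: 22.78
eef_pos: [0.4867, -0.2967, 0.1371]
tcp_rot: [[-0.848, 0.196, 0.493], [0.169, 0.981, -0.099], [-0.503, -0.001, -0.864]]
contact_force: [0.0, -0.5, -1.8]
opening: 0.693
grip_force: 56.3
```

```bash
python3 -c "
from ins import *
go(hs=[.01,.002,-.001],**OB)"
```

```text
row [-0.0003 -0.0001  0.014  -0.0006 -0.0001  0.0004] min rows 0.1
row [-0.0002 -0.      0.03   -0.0006 -0.0001  0.0004] min rows 0.2
row [-0.0002 -0.      0.036  -0.0006 -0.0001  0.0004] min rows 0.3
now: shoulder in hole frame mm [-0.1741  0.0216 16.9862] rot err [-0.0009  0.0002  0.0006]
```

Tip 9 mm inside with no contact force, so I'll continue.

Request:
step_arm(
  steps=[0,0,0.008,0,0,0,1,0,0,0.015,0,0,0,1,0,0,0.022,0,0,0,1,0,0,0.029,0,0,0,1,0,0,0.029,0,0,0,1],
)

```text
time: 23.4
eef_pos: [0.4946, -0.2977, 0.1256]
tcp_rot: [[-0.848, 0.197, 0.492], [0.169, 0.98, -0.1], [-0.502, -0.002, -0.865]]
contact_force: [-0.4, 0.1, -1.9]
opening: 0.692
grip_force: 56.3
```

Request:
step_arm(
  steps=[0,0,0.004,0,0,0,1,0,0,0.007,0,0,0,1,0,0,0.01,0,0,0,1,0,0,0.01,0,0,0,1],
)

```text
time: 23.9
eef_pos: [0.4968, -0.2981, 0.1228]
tcp_rot: [[-0.849, 0.197, 0.491], [0.169, 0.98, -0.102], [-0.501, -0.003, -0.865]]
contact_force: [-8.6, 1.4, 8.1]
opening: 0.696
grip_force: 57.7
```

```bash
python3 -c "
from ins import *
go(hs=[0,-.003],**OB)"
```

```text
row [ 0.0029 -0.0012 -0.0009 -0.0025 -0.0017  0.0002] min rows 0.0
row [ 0.0029 -0.0012  0.0051 -0.0025 -0.0017  0.0002] min rows 0.0
now: shoulder in hole frame mm [ 1.3936  0.5198 -0.4744] rot err [-0.0038  0.0025  0.0003]
```

Request:
step_arm(
  steps=[0.001,-0.001,0.003,0,0,0,1,0.001,-0.001,0.006,0,0,0,1,0.001,-0.001,0.006,0,0,0,1],
)

```text
time: 24.28
eef_pos: [0.4969, -0.2982, 0.1227]
tcp_rot: [[-0.848, 0.198, 0.491], [0.168, 0.98, -0.103], [-0.502, -0.005, -0.865]]
contact_force: [-30.3, 4.2, 34.7]
opening: 0.693
grip_force: 61.8
```

Firmly seated: 46 N and no further motion. Releasing and backing off.

Request:
step_arm(
  steps=[0,0,-0.004,0,0,0,1,0,0,-0.007,0,0,0,0,0,0,-0.007,0,0,0,0,0,0,-0.007,0,0,0,0,0,0,-0.007,0,0,0,0,0,0,-0.007,0,0,0,0,0,0,-0.1,0,0,0,0,0,0,-0.2,0,0,0,0,0,0,-0.3,0,0,0,0,0,0,-0.3,0,0,0,0,0,0,-0.3,0,0,0,0],
)

```text
time: 25.65
eef_pos: [0.425, -0.2833, 0.2494]
tcp_rot: [[-0.849, 0.199, 0.489], [0.171, 0.98, -0.102], [-0.5, -0.003, -0.866]]
contact_force: [-0.0, -0.1, -1.3]
opening: 0.998
grip_force: 0.0
```

```bash
python3 -c "
from seat import *
from tilt import *
h={'sq':np.array([.5285,-.1925,.1087]),'ob':np.array([.5055,-.3004,.108])}
seat(h,'w5')
tilt('w5',h['sq'],(.02,.02)); tilt('w5',h['ob'],(.016,.026))
eyes_im,d=eyes.grab_frame('side'); cv2.imwrite('pics/s5.png',cv2.resize(eyes_im[40:400,180:480],(500,600),interpolation=cv2.INTER_CUBIC)[:,:,::-1])" | grep -v panel\ rect
```

```text
25.7 [ 0.4249 -0.2828  0.2485] 1.0006875970741176
panel n [-0.4904  0.0981  0.866 ] tilt 30.00851392362523 yaw of -n -0.197471523384284 off -0.18396522602278295 rms 0.0007482285680945356 21566
sq 3448 top height mm 80.30267958507403 rect ((-3.0090503692626953, -1.411376953125), (46.96367263793945, 47.12504196166992), 88.97928619384766) angle to panel deg 3.179579397130766
ob 3485 top height mm 80.33154055260185 rect ((-2.004030227661133, 0.23736000061035156), (60.084896087646484, 38.46828079223633), 89.90853881835938) angle to panel deg 3.355055140229474
panel n [-0.4904  0.0981  0.866 ] tilt 30.00851392362523 yaw of -n -0.197471523384284 off -0.18396522602278295 rms 0.0007482285680945356 21566
slope x,y (rad), height at axis [-0.0125 -0.0067  0.0805]
front face x = a*H+b*y+c 419 [ 0.0008  0.0187 -0.0262]
panel n [-0.4904  0.0981  0.866 ] tilt 30.00851392362523 yaw of -n -0.197471523384284 off -0.18396522602278295 rms 0.0007482285680945356 21566
slope x,y (rad), height at axis [-0.0103  0.0009  0.0806]
front face x = a*H+b*y+c 645 [ 0.0004  0.0015 -0.0209]
```

View pics/s5.png

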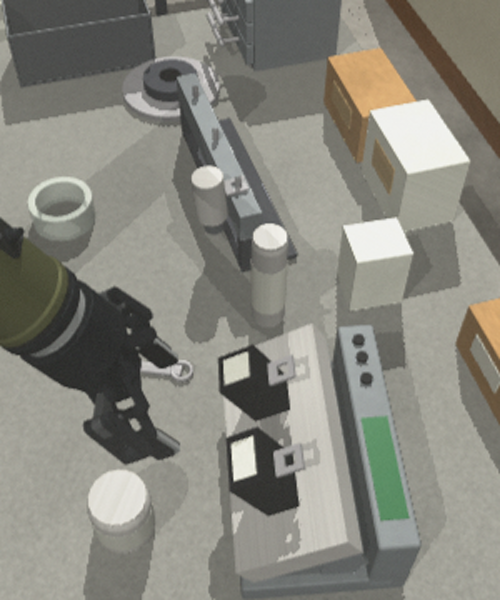

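Both relays are seated, with their tops 80.3 mm above the panel (80 expected). The round relay is still on its peg, the gripper is clear and the bystanders are where they were. Handing in.

```bash
python3 -c "
from station import job; print(job.finish_job())"
```

```text
the job is handed in; nothing more can be done
None
```

The square and oblong relays are plugged fully home and released, the round relay is still on its peg, and the job was handed in at about 26 s of robot time.

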